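Rack and clamp the angle sections

ROBOT

A 6-joint arm with a two-finger parallel gripper is mounted at the origin on the work surface. World frame = base frame: x ahead of the robot, y to its left, z up, the work surface at z = 0. Lengths are in m, angles in rad, forces in N, time in s.
With the tool pointing down it reaches from about 0.4 to 0.825 m from the base axis. Payload 7 kg.
Tool frame: the origin (TCP) lies at the very end of the fingers, on their centre line; the grasp point (between the pads) lies 19 mm behind it; z points along the fingers, x is the direction in which the jaws open and shut, and the axes are right-handed (so a half turn about z gives the same grasp; the last joint's range is limited). The gripper opens to 88 mm and grips with 3 to 60 N. Pads are 19 mm wide; open, the fingers measure 130 mm over their backs; the gripper's body (78 mm by 193 mm) begins 47 mm behind the grasp point.
Start: joints at [1.637, 0.359, 0.012, 0, -1.224, -0.288], TCP at [0.149, 0.658, 0.227] pointing down, gripper open.
Joint ranges: [-3.07, 3.07], [-1.43, 2.12], [-1.02, 1.25], [-3.03, 1.67], [-3.05, -0], [-3.03, 3.03]. Speed limits (rad/s): [2.39, 2.39, 3.01, 3.14, 3.14, 3.14].

INTERFACE

Orientations are given as [roll, pitch, yaw] about the fixed x, y, z axes, in that order (R = Rz(yaw) Ry(pitch) Rx(roll)).
In Python, from station import telemetry, grab_frame, arm, regions_of, pinpoint gives the robot as it stands. The module is installed in compiled form; this text tells all that it offers.
- The arm moves only by the shell command python3 -m inch 'ROWS' [FORCE]. ROWS is text: rows parted by semicolons, each of 7 numbers parted by spaces: the opening, from 0 (shut) to 1 (fully open), then the shift along the world's x, y, z in cm, then the turn, a rotation vector about the world's x, y, z in degrees. A call has 1 to 12 rows; each row is the pose to reach, as a shift and turn from the pose measured when the call began; what a row does not reach only later rows make up. A row lasts 1/8 s, in which the tool goes at most 62.5 mm and 10.7 degrees, less where a joint would pass 70% of its speed; a pose out of reach is approached as far as the arm can. A call with a gripper value outside its range is refused whole. The fingers move at their own pace and stop on an object; FORCE is the grip in N (left out, the last holds). Time passes only in rows, so rows that repeat a pose let the fingers close. It gives the time, the measured TCP pose, the force and the opening at its end, in the units of the state.
- telemetry.get_state(): the state, without advancing time (a new reading comes with each control period).
- grab_frame(name): name is "side" or "top" or "wrist"; returns a dict with "pixels" (480x640x3 uint8, red, green, blue), "fx", "fy", "cx", "cy" (pixels), "dist_coeffs" ([k1, k2, p1, p2, k3] as OpenCV has them; the pictures are not rectified), "R" (3x3) and "t" (3): a world point X has camera coordinates R X + t. Camera axes: x right, y down, z forward; pixel columns grow to the right and rows downward; lengths in m; the calibration is good to about 2 mm. A picture is of the moment at which its call begins. There is no depth.
- arm.job_done(): hands the job in, once; it reports no verdict.
Trained networks look in the newest picture that a camera, given by its name, has taken for a name from the list of things; names that differ only in an ending like _2 or _b are one class to them, and where a whole thing is asked for, a point or a joint stands for the part that bears it (a point fixed in the world has none). Each returns a list of dicts, best first, with "p" (0 to 1); they miss things now and then, are a little off and sometimes report something else, mostly with a low value. They report only what shows in the picture. A call takes as long as a camera call. They do not tell look-alikes from the thing itself.
- regions_of(camera, name): "pixels" (480x640 bool, what is visible of it) and "bbox" ([left, top, right, bottom] in pixels, round what is visible of it).
- pinpoint(camera, name): "location" ([column, row] in pixels: a listed point, or the origin of a listed thing).
The state is a dict: "t": time; "q": joint angles; "qd": joint speeds; "joint_efforts": joint torques, N m; "eef_pos": TCP position; "ee_rot": TCP orientation; "force": force on the tool from outside, world axes, zero at the start; "moment": the same for the moment, N m; "width": finger opening in m.
Only numpy, scipy, OpenCV 4.12 (cv2) and the standard library are available. Lean on these libraries where they do the work, as an engineer would, in place of code of your own. Each camera call takes 0.05 s, during which the arm holds its last target. There are 200 camera calls.

TASK

Take the red reject angle off the ridge rack and lay it in the blue tray, then nest every aluminium angle that is on the bench, one over another, on the ridge, fully down with legs aligned and ends about level with the ridge. Set the grooved wooden cap block down snugly on top of the stack, then press the red clamp lever down until it stays down by itself; do not shift the other tools on the bench.

Things in the scene. Friction and masses are not known exactly. Their poses are not given: they have to be found in the camera images.
- angle1_mid (a point): aluminium angle section (may be absent): legs 40 x 40 mm at 90 degrees, 6 mm thick, 100 mm long, 0.12 kg; lies like a tent, apex up along own y, pinchable across its leg edges (57 mm in own x, widest 4 mm above its lowest edges). Point: its centre, 16.3 mm above its lowest edges, 16.3 below the outer apex, 7.8 below the inner apex; z up. A half turn looks the same
- angle2_mid (a point): aluminium angle section (may be absent): legs 40 x 40 mm at 90 degrees, 6 mm thick, 100 mm long, 0.12 kg; lies like a tent, apex up along own y, pinchable across its leg edges (57 mm in own x, widest 4 mm above its lowest edges). Point: its centre, 16.3 mm above its lowest edges, 16.3 below the outer apex, 7.8 below the inner apex; z up. A half turn looks the same
- angle3_mid (a point): aluminium angle section (may be absent): legs 40 x 40 mm at 90 degrees, 6 mm thick, 100 mm long, 0.12 kg; lies like a tent, apex up along own y, pinchable across its leg edges (57 mm in own x, widest 4 mm above its lowest edges). Point: its centre, 16.3 mm above its lowest edges, 16.3 below the outer apex, 7.8 below the inner apex; z up. A half turn looks the same
- angle4_mid (a point): aluminium angle section (may be absent): legs 40 x 40 mm at 90 degrees, 6 mm thick, 100 mm long, 0.12 kg; lies like a tent, apex up along own y, pinchable across its leg edges (57 mm in own x, widest 4 mm above its lowest edges). Point: its centre, 16.3 mm above its lowest edges, 16.3 below the outer apex, 7.8 below the inner apex; z up. A half turn looks the same
- angle5_mid (a point): aluminium angle section (may be absent): legs 40 x 40 mm at 90 degrees, 6 mm thick, 100 mm long, 0.12 kg; lies like a tent, apex up along own y, pinchable across its leg edges (57 mm in own x, widest 4 mm above its lowest edges). Point: its centre, 16.3 mm above its lowest edges, 16.3 below the outer apex, 7.8 below the inner apex; z up. A half turn looks the same
- scrap_mid (a point): red-painted rejected angle section, same shape, size and reference point as the aluminium ones; at the start it straddles the ridge of the rack
- cap_mid (a point): light wooden cap block, 90 mm long (own y), 52.6 mm high, 90 degree V groove along its underside, 0.15 kg. Upper part: a bar 36 mm wide (own x), 30 mm high, to pinch; sloping wings below are 59 mm wide. Point: its centre, half-way up: 26.3 mm above its lowest edges, 3.7 mm above the apex line of its groove. A half turn looks the same
- ridge (a point): middle of the top line of the fixed wooden ridge, 80 mm above the bench; ridge is 104 mm long along own y, 90 degree tent, sides 28 mm. First nested section: centre 7.8 mm below this line, each next one 8.5 mm higher; free space below their leg edges. Dark end stop faces it at own y = -56 mm (110 mm high, 44 mm wide)
- rack: the rack that carries the ridge, same axes, origin under the ridge middle on the bench; base board 130 mm wide (x), 15 mm high. At its +y end (y 75 to 105 mm) two blue cheeks, 54 mm wide over all, 165 mm high, carry the clamp lever
- clamp (a joint): sprung clamp lever at the rack's +y end, rad: 0 = up (handle rises outward), 0.5 = fully down (handle level). The spring pushes it back up until about 0.3; past that it snaps to 0.5 and stays. Takes about 8 N on the paddle. Going down, its black jaw swings in to 56 mm from the ridge middle and pushes protruding ends in
- paddle (a point): middle of the top of the red paddle (44 x 44 mm) at the end of the clamp handle, which points to the rack's +y; pivot 85 mm along the rack's y from the ridge middle, 150 mm above the bench; paddle 108 mm from the pivot. Paddle top goes from about 209 mm (up) to 158 mm (down) above the bench
- tray_in (a point): blue open reject tray, 170 mm (own x) x 180 mm (own y) outside, 35 mm high, walls and floor 5 mm; the point is the centre of its inner floor. Fixed
- plane: hand plane, 240 mm long, dark steel with wooden knob and grip; bystander, origin centre of underside
- mallet: wooden mallet, 250 mm long; bystander, origin under it
- tin: wax tin, brass with green lid, 70 mm across, 38 mm high; bystander, origin centre of underside
- tape: yellow tape measure, 70 x 38 x 65 mm; bystander, origin centre of underside
- glue: white glue bottle, 60 mm across, 170 mm high; bystander, origin centre of underside
- chisel: hand tool with wooden handle, 220 mm long; bystander, origin under it
There are look-alikes about, which are no part of the job. What is shaped like the part that bears angle5_mid but purple is not meant.

How it is judged:
On the way, in this order (a step that is already met when the one before it is completed fails the run):
1. the red angle lies in the blue tray (x of scrap_mid in the frame of tray_in between -0.08 and 0.08 m and y of scrap_mid in the frame of tray_in between -0.085 and 0.085 m and z of scrap_mid in the frame of tray_in below 0.032 m), for 0.2 s.
2. all aluminium angles are nested on the ridge (x of angle1_mid in the frame of ridge between -0.004 and 0.004 m and y of angle1_mid in the frame of ridge between -0.012 and 0.012 m and z of angle1_mid in the frame of ridge between -0.011 and 0.031 m and angle between the y axis of each of angle1_mid, angle2_mid, angle3_mid, angle4_mid, angle5_mid and the y axis of ridge, either way round below 0.1 rad and angle between the z axis of each of angle1_mid, angle2_mid, angle3_mid, angle4_mid, angle5_mid and the z axis of ridge, either way round below 0.1 rad and x of angle2_mid in the frame of ridge between -0.004 and 0.004 m and y of angle2_mid in the frame of ridge between -0.012 and 0.012 m and z of angle2_mid in the frame of ridge between -0.011 and 0.031 m and x of angle3_mid in the frame of ridge between -0.004 and 0.004 m and y of angle3_mid in the frame of ridge between -0.012 and 0.012 m and z of angle3_mid in the frame of ridge between -0.011 and 0.031 m and x of angle4_mid in the frame of ridge between -0.004 and 0.004 m and y of angle4_mid in the frame of ridge between -0.012 and 0.012 m and z of angle4_mid in the frame of ridge between -0.011 and 0.031 m and x of angle5_mid in the frame of ridge between -0.004 and 0.004 m and y of angle5_mid in the frame of ridge between -0.012 and 0.012 m and z of angle5_mid in the frame of ridge between -0.011 and 0.031 m), for 0.2 s.
3. the cap block sits on top of the nested stack (all of step 2 and x of cap_mid in the frame of ridge between -0.004 and 0.004 m and y of cap_mid in the frame of ridge between -0.012 and 0.012 m and z of cap_mid in the frame of ridge between 0.024 and 0.052 m and angle between the y axis of cap_mid and the y axis of ridge, either way round below 0.1 rad and angle between the z axis of cap_mid and the z axis of ridge, either way round below 0.1 rad and z of cap_mid in the frame of angle1_mid above 0.015 m and z of cap_mid in the frame of angle2_mid above 0.015 m and z of cap_mid in the frame of angle3_mid above 0.015 m and z of cap_mid in the frame of angle4_mid above 0.015 m and z of cap_mid in the frame of angle5_mid above 0.015 m and (z of cap_mid in the frame of angle1_mid below 0.025 m or z of cap_mid in the frame of angle2_mid below 0.025 m or z of cap_mid in the frame of angle3_mid below 0.025 m or z of cap_mid in the frame of angle4_mid below 0.025 m or z of cap_mid in the frame of angle5_mid below 0.025 m)), for 0.2 s.
4. the clamp lever is down in its detent (value of joint clamp above 0.45 rad), for 0.2 s.
At the end, for the whole second after the job is handed in: Red angle low in the tray; every angle present nested on the ridge and the cap seated on the top one (each within 4 mm sideways, 12 mm lengthwise, 0.1 rad aligned; cap height within 5 mm); clamp past 0.45 rad, holding by itself; all at rest (all of step 1 and all of step 3 and value of joint clamp above 0.45 rad and linear speed of each of angle1, angle2, angle3, angle4, angle5, cap, scrap below 0.03 m/s); the robot touches nothing.
It fails at once if another tool or tin on the bench is shifted more than 40 mm (distance of any of plane, mallet, tin, tape, glue, chisel from where it was at the start of the episode above 0.04 m).
Of angle1, angle2, angle3, angle4, angle5 only 3 to 5 are there at a start; the rules pass over those that are not, and their reading is None.
At some moment in a run one of angle1, angle2, angle3, angle4, angle5, cap may be knocked a few centimetres aside while the robot is not near it.
It also fails if it takes over 210 s, if anything falls off the work surface, if the arm or the gripper's body presses on something with over 40 N, if the wrist force passes 120 N, or if a joint passes its speed limit or range.

## Working session

There is one attempt and no reset: what is moved stays moved. The work goes in short steps, Python scripts to look and compute and a shell command to move; the robot and the scene stay as the last step left them, time stands still between calls to the robot, and variables do not carry over. Pictures are saved under pics/ and viewed, about 12 in all and at most 16, crops included, and the job is handed in when it is done.

```bash
mkdir -p pics; cat > h.py <<'E'
import numpy as np, cv2, sys
from station import telemetry, grab_frame, arm, regions_of, pinpoint
def ray(f,px):
    K=np.array([[f['fx'],0,f['cx']],[0,f['fy'],f['cy']],[0,0,1.]])
    n=cv2.undistortPoints(np.array([[px]],float),K,np.array(f['dist_coeffs'],float))[0,0]
    R=np.array(f['R']);t=np.array(f['t'])
    return -R.T@t, R.T@np.array([n[0],n[1],1.])
def atz(f,px,z):
    c,d=ray(f,px); return c+d*(z-c[2])/d[2]
def proj(f,X):
    K=np.array([[f['fx'],0,f['cx']],[0,f['fy'],f['cy']],[0,0,1.]])
    return cv2.projectPoints(np.array(X,float).reshape(-1,1,3),cv2.Rodrigues(np.array(f['R']))[0],np.array(f['t'],float),K,np.array(f['dist_coeffs'],float))[0][:,0]
def save(f,n,crop=None,s=1):
    p=f['pixels'][:,:,::-1]
    if crop: p=p[crop[1]:crop[3],crop[0]:crop[2]]
    cv2.imwrite('pics/'+n+'.png',cv2.resize(p,None,fx=s,fy=s,interpolation=cv2.INTER_CUBIC))
def st():
    s=telemetry.get_state(); print('t',round(s['t'],2),'q',np.round(s['q'],2),'pos',np.round(s['eef_pos'],4),'rot',np.round(s['ee_rot'],3),'F',np.round(s['force'],1),'w',round(s['width'],4))
    return s
E
python3 - <<'E'
from h import *
st()
for c in ['top','side']:
    f=grab_frame(c); save(f,c+'0')
    C=ray(f,[320,240])[0]; print(c,'cam',C.round(3),f['fx'])
    for n,z in [('angle1_mid',.0163),('scrap_mid',.072),('cap_mid',.0263),('ridge',.08),('paddle',.209),('tray_in',.005),('rack',0)]:
        for r in pinpoint(c,n)[:8]:
            if r['p']>.15: print(c,n,round(r['p'],2),np.round(r['location']),atz(f,r['location'],z).round(4))
E
```

```text
t 0.0 q [ 1.64  0.36  0.01 -0.   -1.22 -0.29] pos [0.1484 0.658  0.2256] rot [-3.141e+00 -2.000e-03 -1.793e+00] F [ 0.4 -0.8  0.5] w 0.0874
top cam [ 0.203 -0.025  1.375] 454.31723904528553
top scrap_mid 0.72 [495. 254.] [ 0.4643 -0.5225  0.072 ]
top scrap_mid 0.66 [270. 204.] [0.5979 0.1426 0.072 ]
top scrap_mid 0.24 [391. 212.] [ 0.5822 -0.2199  0.072 ]
top cap_mid 0.66 [343. 210.] [ 0.5967 -0.0794  0.0263]
top ridge 0.56 [273. 207.] [0.5864 0.1316 0.08  ]
top paddle 0.73 [203. 192.] [0.5859 0.3061 0.209 ]
top paddle 0.73 [347. 210.] [ 0.5462 -0.0821  0.209 ]
top tray_in 0.69 [222. 270.] [0.4048 0.284  0.005 ]
top rack 0.8 [276. 211.] [0.5979 0.1315 0.    ]
top rack 0.64 [164. 204.] [0.6126 0.4861 0.    ]
side cam [ 0.22  -1.071  0.811] 435.3035384208486
side angle1_mid 0.95 [370. 312.] [ 0.5884 -0.2306  0.0163]
side angle1_mid 0.19 [334. 364.] [ 0.4385 -0.3855  0.0163]
side scrap_mid 0.75 [335. 231.] [0.5949 0.1189 0.072 ]
side cap_mid 0.91 [353. 278.] [ 0.5903 -0.0842  0.0263]
side ridge 0.65 [335. 228.] [0.5963 0.1283 0.08  ]
side paddle 0.88 [320. 173.] [0.5889 0.2934 0.209 ]
side tray_in 0.82 [272. 231.] [0.4089 0.2892 0.005 ]
side rack 0.69 [331. 251.] [0.5776 0.1117 0.    ]
side rack 0.38 [372. 312.] [ 0.6018 -0.2154  0.    ]
```

View pics/top0.png

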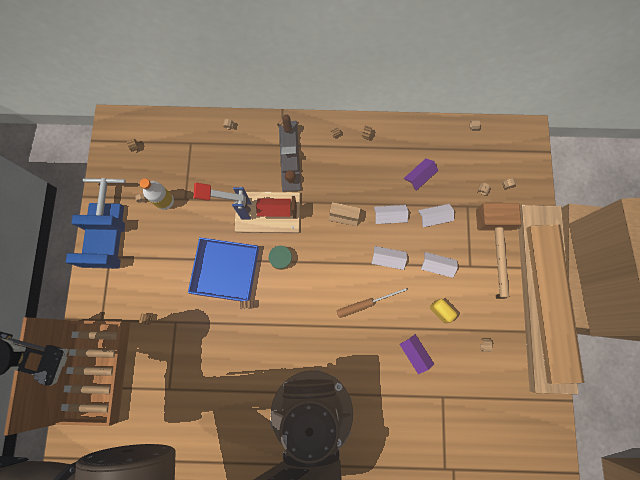

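View pics/side0.png

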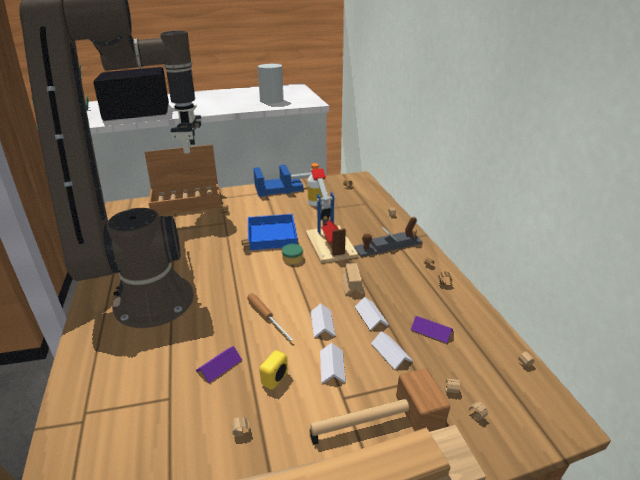

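Four aluminium angles are on the bench, at top-view pixels (392,215), (437,215), (390,258) and (440,265). The purple decoys are at (421,173) and (416,353), the cap at (345,214), the red angle on the ridge at (273,208) and the tray at (225,270). Next I'll fit silhouettes for the poses.

```bash
cat >> h.py <<'E'
from scipy.optimize import minimize
def angle_pts(L=.1):  # relative to centre, z from centre; silhouette points of tent
    s=.0283; e=.00424
    return np.array([[x,y,z] for y in (-L/2,L/2) for x,z in ((0,.0163),(s,-.0163+e),(-s,-.0163+e),(s-e,-.0163),(-s+e,-.0163))])
def cap_pts():
    P=[]
    for y in (-.045,.045):
        for x,z in ((.018,.0263),(.018,-.0037),(.0295,-.0152),(.0295,-.0263)):
            P+= [[x,y,z],[-x,y,z]]
    return np.array(P)
def placed(P,p):
    c,s=np.cos(p[3]),np.sin(p[3]); return P@np.array([[c,s,0],[-s,c,0],[0,0,1]])+np.array(p[:3])
def fit(f,mask,P,p0,z,capbars=False):
    S=4; ys,xs=np.nonzero(mask); x0,y0=xs.min()-25,ys.min()-25; w,h=xs.max()-x0+25,ys.max()-y0+25
    M=cv2.resize(mask[max(y0,0):y0+h,max(x0,0):x0+w].astype(np.float32),None,fx=S,fy=S)>.5
    o=np.array([max(x0,0),max(y0,0)])
    def cost(v):
        q=proj(f,placed(P,[v[0],v[1],z,v[2]*10]))
        hull=cv2.convexHull((((q-o+.5)*S-.5)*16).astype(np.int32))
        I=np.zeros(M.shape,np.uint8); cv2.fillConvexPoly(I,hull,1,shift=4); I=I>0
        return 1-(I&M).sum()/max(1,(I|M).sum())
    best=None
    for y in ([p0[3]] if p0[3] is not None else np.arange(0,np.pi,np.pi/8)):
        r=minimize(cost,[p0[0],p0[1],y/10],method='Nelder-Mead',options=dict(initial_simplex=np.array([[p0[0],p0[1],y/10],[p0[0]+.01,p0[1],y/10],[p0[0],p0[1]+.01,y/10],[p0[0],p0[1],y/10+.025]]),xatol=1e-5,fatol=1e-5,maxiter=200))
        if best is None or r.fun<best.fun: best=r
    return np.array([best.x[0],best.x[1],z,(best.x[2]*10+np.pi/2)%np.pi-np.pi/2]),1-best.fun
def comps(m,amin):
    n,l,s,c=cv2.connectedComponentsWithStats(m.astype(np.uint8)); return [(l==i,c[i],s[i,4]) for i in range(1,n) if s[i,4]>amin]
def grey(f):
    h=cv2.cvtColor(f['pixels'],cv2.COLOR_RGB2HSV); return (h[...,1]<60)&(h[...,2]>120)
def red(f):
    h=cv2.cvtColor(f['pixels'],cv2.COLOR_RGB2HSV); return ((h[...,0]<6)|(h[...,0]>172))&(h[...,1]>150)&(h[...,2]>50)
E
python3 - <<'E'
from h import *
for c in ['top','side']:
    f=grab_frame(c); print(c)
    g=grey(f); 
    for m,cc,a in comps(g,150):
        X=atz(f,cc,.0163)
        if not(.3<X[0]<.8 and -.6<X[1]<.3): continue
        if a>5000: continue
        p,i=fit(f,m,angle_pts(),[X[0],X[1],0,None],.0163); print('grey',a,cc.round(),p.round(4),round(i,3))
    for m,cc,a in comps(red(f),100):
        X=atz(f,cc,.075); p,i=fit(f,m,angle_pts(),[X[0],X[1],0,None],.0722); print('red',a,cc.round(),X.round(3),p.round(4),round(i,3))
    for r in regions_of(c,'cap_mid')[:2]:
        m=r['pixels'];ys,xs=np.nonzero(m); X=atz(f,[xs.mean(),ys.mean()],.0263)
        p,i=fit(f,m,cap_pts(),[X[0],X[1],0,None],.0263); print('cap',r['p'],m.sum(),p.round(4),round(i,3))
E
```

```text
top
grey 231 [228. 195.] [0.6444 0.2853 0.0163 0.0264] 0.402
grey 576 [391. 214.] [ 0.5957 -0.2289  0.0163  0.0756] 0.947
grey 589 [437. 215.] [ 0.596  -0.3703  0.0163  0.2425] 0.944
grey 609 [389. 258.] [ 0.457  -0.2225  0.0163 -0.1647] 0.961
grey 617 [439. 265.] [ 0.4397 -0.3749  0.0163 -0.2393] 0.952
red 254 [202. 191.] [0.632 0.348 0.075] [0.6382 0.3449 0.0722 0.1155] 0.406
red 541 [274. 207.] [0.588 0.129 0.075] [0.5914 0.1317 0.0722 0.0276] 0.866
cap 0.59 600 [ 0.5892 -0.0843  0.0263 -0.2145] 0.945
side
grey 543 [370. 313.] [ 0.5926 -0.2281  0.0163  0.0838] 0.88
grey 569 [322. 320.] [ 0.455  -0.2226  0.0163 -0.1669] 0.869
grey 711 [389. 350.] [ 0.5923 -0.3697  0.0163  0.2345] 0.894
grey 781 [332. 363.] [ 0.4377 -0.3754  0.0163 -0.2314] 0.883
red 110 [318. 173.] [0.664 0.599 0.075] [ 0.672   0.631   0.0722 -0.1046] 0.643
red 191 [329. 230.] [0.576 0.127 0.075] [ 0.5869  0.1307  0.0722 -0.0248] 0.563
cap 0.84 489 [ 0.5893 -0.079   0.0263 -0.2361] 0.816
```

```bash
python3 -m inch '1 0 0 10 0 0 0; 1 10 -12 10 0 0 -20;1 22 -27 10 0 0 -40;1 33 -40 10 0 0 -60;1 44 -53 10 0 0 -77;1 44 -53 10 0 0 -77;1 44 -53 10 0 0 -77;1 44 -53 10 0 0 -77;1 44 -53 10 0 0 -77;1 44 -53 10 0 0 -77;1 44 -53 10 0 0 -77;1 44 -53 10 0 0 -77'
python3 -m inch '1 0 0 0 0 0 0'
python3 - <<'E'
from h import *
s=st(); f=grab_frame('wrist'); save(f,'w1'); print(ray(f,[320,240])[0].round(3),np.array(f['R']).round(2))
for m,cc,a in comps(red(f),100):
    X=atz(f,cc,.08); p,i=fit(f,m,angle_pts(),[X[0],X[1],0,0.],.0722); print('red',a,cc.round(),p.round(4),round(i,3))
E
```

```text
t: 2.5
eef_pos: [0.5873, 0.1294, 0.3269]
ee_rot: [3.141, 0.001, -3.136]
force: [0.8, 1.5, -0.2]
width: 0.0877
t: 2.62
eef_pos: [0.5891, 0.126, 0.3262]
ee_rot: [-3.141, -0.0, -3.141]
force: [-0.1, 0.8, -0.5]
width: 0.0877
t 2.62 q [ 0.53  0.19  0.01  0.   -1.39 -0.53] pos [0.5891 0.126  0.3262] rot [-3.141 -0.    -3.141] F [-0.1  0.8 -0.5] w 0.0877
[0.589 0.052 0.484] [[-1.   -0.   -0.  ]
 [-0.    0.96  0.27]
 [ 0.    0.27 -0.96]]
red 4564 [323. 204.] [0.5903 0.1321 0.0722 0.0168] 0.936
```

View pics/w1.png

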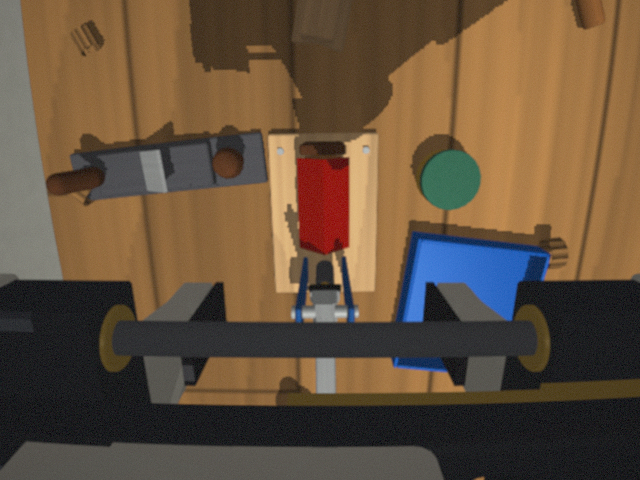

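```bash
python3 - <<'E'
from h import *
f=grab_frame('wrist'); p=f['pixels']; h=cv2.cvtColor(p,cv2.COLOR_RGB2HSV)
# board edges: scan rows for wood light board (V high, S low)
for r in (140,160,190,220,250,280):
    g=h[r,:,2].astype(int); d=np.abs(np.diff(cv2.GaussianBlur(p[r:r+1].astype(np.float32),(3,1),0)[0].sum(1)))
    def best(a,b): return a+np.argmax(d[a:b])
    l,rr=best(262,285),best(366,385)
    L,R=atz(f,[l+.5,r],.015),atz(f,[rr+.5,r],.015); print(r,l,rr,L[:2].round(4),R[:2].round(4),((L+R)/2)[:2].round(4),round(L[0]-R[0],4))
for n,z in (('ridge',.08),('scrap_mid',.072),('tray_in',.005),('rack',0),('paddle',.209)):
    for q in pinpoint('wrist',n)[:2]: print(n,round(q['p'],2),np.round(q['location']),atz(f,q['location'],z).round(4))
# tray outline
b=(h[...,0]>100)&(h[...,0]<125)&(h[...,1]>150)&(h[...,2]>60)
ft=grab_frame('top'); ht=cv2.cvtColor(ft['pixels'],cv2.COLOR_RGB2HSV)
b=(ht[...,0]>100)&(ht[...,0]<128)&(ht[...,1]>130)&(ht[...,2]>60)
for m,cc,a in comps(b,1500):
    ys,xs=np.nonzero(m); (c,sz,an)=cv2.minAreaRect(np.c_[xs,ys].astype(np.float32)); print(a,[atz(ft,q,.02)[:2].round(3) for q in cv2.boxPoints((c,sz,an))], atz(ft,c,.02).round(3))
E
```

```text
140 267 376 [0.6543 0.0667] [0.5272 0.0665] [0.5907 0.0666] 0.1271
160 268 376 [0.6539 0.0898] [0.5264 0.0896] [0.5901 0.0897] 0.1275
190 269 375 [0.6539 0.1255] [0.5264 0.1253] [0.5901 0.1254] 0.1275
220 270 375 [0.654  0.1625] [0.525  0.1623] [0.5895 0.1624] 0.1289
250 272 374 [0.6528 0.2011] [0.5248 0.2009] [0.5888 0.201 ] 0.128
280 274 374 [0.6517 0.2415] [0.5233 0.2413] [0.5875 0.2414] 0.1284
ridge 0.71 [458. 300.] [0.436  0.2393 0.08  ]
scrap_mid 0.95 [320. 205.] [0.5921 0.1332 0.072 ]
tray_in 0.86 [460. 299.] [0.4056 0.2733 0.005 ]
1842 [array([0.409, 0.757]), array([0.614, 0.761]), array([0.598, 0.614]), array([0.394, 0.615])] [0.502 0.687 0.02 ]
1531 [array([0.331, 0.339]), array([0.501, 0.325]), array([0.481, 0.181]), array([0.311, 0.198])] [0.405 0.261 0.02 ]
```

```bash
python3 -m inch '1 0.1 0.6 -6 0 0 1;1 0.1 0.6 -12 0 0 1;1 0.1 0.6 -18 0 0 1;1 0.1 0.6 -22 0 0 1;1 0.1 0.6 -25 0 0 1;1 0.1 0.6 -27.6 0 0 1;1 0.1 0.6 -27.6 0 0 1;0 0.1 0.6 -27.6 0 0 1;0 0.1 0.6 -27.6 0 0 1;0 0.1 0.6 -27.6 0 0 1;0 0.1 0.6 -27.6 0 0 1;0 0.1 0.6 -27.6 0 0 1' 25
python3 -m inch '0 0 0 3 0 0 0;0 0 0 8 0 0 0;0 0 0 14 0 0 0;0 0 0 20 0 0 0;0 -6 4.5 20 0 0 -3;0 -12 9 20 0 0 -6;0 -18.5 15 20 0 0 -6;0 -18.5 15 20 0 0 -6;0 -18.5 15 20 0 0 -6'
```

```text
t: 4.53
eef_pos: [0.5896, 0.1371, 0.0525]
ee_rot: [3.14, 0.005, -3.116]
force: [4.3, -1.0, 4.3]
width: 0.0542
t: 5.65
eef_pos: [0.4017, 0.2883, 0.2522]
ee_rot: [3.14, 0.003, 3.066]
force: [0.1, -0.7, -1.5]
width: 0.0544
```

```bash
python3 -m inch '0 0.3 -0.6 -6 0 0 0;0 0.3 -0.6 -12 0 0 0;0 0.3 -0.6 -18 0 0 0;0 0.3 -0.6 -22 0 0 0;0 0.3 -0.6 -24 0 0 0;0 0.3 -0.6 -24.1 0 0 0;0.95 0.3 -0.6 -24.1 0 0 0;0.95 0.3 -0.6 -24.1 0 0 0;1 0.3 -0.6 -24.1 0 0 0;1 0.3 -0.6 -20 0 0 0;1 0.3 -0.6 -12 0 0 0; 1 0.3 -0.6 0 0 0 0'
python3 -m inch '1 0 0 6 0 0 0;1 6 -6 6 0 0 3;1 12 -12 6 0 0 6;1 18.5 -18 6 0 0 6;1 18.5 -18 6 0 0 6;1 18.5 -18 6 0 0 6;1 18.5 -18 6 0 0 6'
python3 - <<'E'
from h import *
s=st(); f=grab_frame('wrist'); save(f,'w2')
ft=grab_frame('top')
for m,cc,a in comps(red(ft),150): print('top red',a,cc.round(),atz(ft,cc,.03).round(3))
for n,z in (('ridge',.08),('rack',0)):
    for q in pinpoint('wrist',n)[:2]: print(n,round(q['p'],2),np.round(q['location']),atz(f,q['location'],z).round(4))
E
```

```text
t: 7.15
eef_pos: [0.4045, 0.2821, 0.1797]
ee_rot: [3.14, 0.004, 3.066]
force: [1.1, 1.6, -1.3]
width: 0.0878
t: 8.02
eef_pos: [0.5894, 0.1015, 0.2396]
ee_rot: [3.14, 0.003, -3.114]
force: [-0.2, -0.1, -0.8]
width: 0.0879
t 8.03 q [ 0.5   0.22 -0.15 -0.   -1.2  -0.47] pos [0.5894 0.1015 0.2396] rot [ 3.140e+00  3.000e-03 -3.114e+00] F [-0.2 -0.1 -0.8] w 0.0879
ridge 0.87 [320. 257.] [0.5925 0.1344 0.08  ]
rack 0.71 [322. 229.] [0.592  0.1302 0.    ]
```

View pics/w2.png

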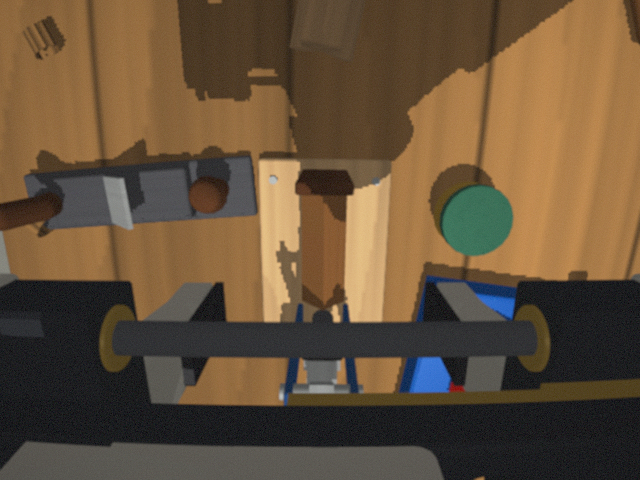

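```bash
python3 - <<'E'
from h import *
f=grab_frame('wrist'); print(f['pixels'][184:204:1,325].sum(1))
for r in (192,193,194,195,196): print(r,atz(f,[325,r],.11).round(4), atz(f,[325,r],.08).round(4))
fs=grab_frame('side')
for m,cc,a in comps(red(fs),60): print('side red',a,cc.round(),atz(fs,cc,.02).round(3))
for c in ['side']:
    for m,cc,a in comps(grey(fs),150):
        X=atz(fs,cc,.0163)
        if .3<X[0]<.8 and -.6<X[1]<.1 and a<5000:
            p,i=fit(fs,m,angle_pts(),[X[0],X[1],0,None],.0163); print('grey',a,cc.round(),p.round(4),round(i,3))
E
```

```text
[102  98 104 125 130 107  92 103 132 154 154 168 182 194 200 214 243 273
 291 267]
192 [0.5893 0.0753 0.11  ] [0.5893 0.0801 0.08  ]
193 [0.5893 0.076  0.11  ] [0.5892 0.0809 0.08  ]
194 [0.5893 0.0768 0.11  ] [0.5892 0.0818 0.08  ]
195 [0.5892 0.0775 0.11  ] [0.5892 0.0826 0.08  ]
196 [0.5892 0.0783 0.11  ] [0.5891 0.0834 0.08  ]
side red 207 [272. 230.] [0.404 0.273 0.02 ]
grey 548 [370. 313.] [ 0.593  -0.2284  0.0163  0.0785] 0.884
grey 574 [322. 320.] [ 0.4552 -0.2218  0.0163 -0.1686] 0.875
grey 719 [390. 350.] [ 0.5927 -0.3709  0.0163  0.232 ] 0.901
grey 794 [332. 363.] [ 0.4376 -0.3751  0.0163 -0.2351] 0.899
```

```bash
python3 -m inch '1 0.1 -6 0 0 0 3;1 0.2 -12 0 0 0 3;1 0.4 -18 0 0 0 3;1 0.4 -24 -4 0 0 3;1 0.4 -30 -8 0 0 3;1 0.4 -33 -12 0 0 3;1 0.4 -33 -16 0 0 3;1 0.4 -33 -16 0 0 3'
python3 - <<'E'
from h import *
s=st(); f=grab_frame('wrist'); save(f,'w3')
for m,cc,a in comps(grey(f),500):
    X=atz(f,cc,.0163); 
    if abs(X[0]-.594)<.05 and abs(X[1]+.229)<.06 : p,i=fit(f,m,angle_pts(),[X[0],X[1],0,.08],.0163); print('grey',a,cc.round(),p.round(4),round(i,3))
E
```

```text
t: 9.32
eef_pos: [0.5902, -0.2265, 0.0769]
ee_rot: [3.138, -0.003, -3.059]
force: [-0.8, -0.6, 0.4]
width: 0.0879
t 9.32 q [-0.06  0.42 -0.26 -0.   -0.89  0.15] pos [ 0.5902 -0.2265  0.0769] rot [ 3.138e+00 -3.000e-03 -3.059e+00] F [-0.8 -0.6  0.4] w 0.0879
grey 14045 [319. 244.] [ 0.5933 -0.2277  0.0163  0.0839] 0.913
```

View pics/w3.png

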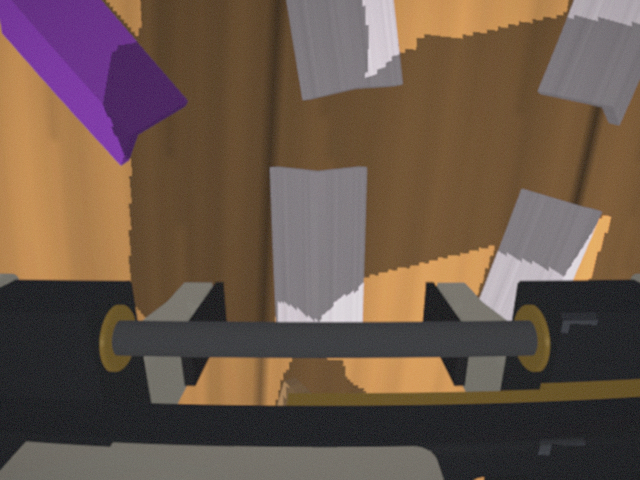

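The wrist view shows the angle centred between the fingers, spanning (272..366, 168..322). The neighbouring angles and the purple decoy are clear of them.

```bash
python3 -m inch '1 0.3 -0.1 -4 0 0 0;1 0.3 -0.1 -6.5 0 0 0;1 0.3 -0.1 -7.5 0 0 0;1 0.3 -0.1 -7.5 0 0 0;0 0.3 -0.1 -7.5 0 0 0;0 0.3 -0.1 -7.5 0 0 0;0 0.3 -0.1 -7.5 0 0 0;0 0.3 -0.1 -7.5 0 0 0;0 0.3 -0.1 -7.5 0 0 0' 30; python3 -m inch '0 0 0 2 0 0 0;0 0 0 5 0 0 0;0 0 0 10 0 0 0;0 0 0 16 0 0 0; 0 0 0 22 0 0 0'
```

```text
t: 10.5
eef_pos: [0.5953, -0.2276, 0.0055]
ee_rot: [3.139, 0.002, -3.057]
force: [-3.0, 0.8, 8.7]
width: 0.0508
t: 11.12
eef_pos: [0.5949, -0.2277, 0.2274]
ee_rot: [3.139, 0.001, -3.057]
force: [0.7, 0.1, -1.0]
width: 0.0003
```

```bash
python3 -m inch '1 0 0 -6 0 0 0;1 0 0 -12 0 0 0;1 0 0 -15 0 0 0;1 0 0 -15 0 0 0;1 0 0 -15 0 0 0'
python3 - <<'E'
from h import *
s=st(); f=grab_frame('wrist'); 
for m,cc,a in comps(grey(f),500):
    X=atz(f,cc,.0163); 
    if abs(X[0]-.594)<.05 and abs(X[1]+.229)<.06 : p,i=fit(f,m,angle_pts(),[X[0],X[1],0,.08],.0163); print('grey',a,cc.round(),p.round(4),round(i,3))
E
python3 -m inch '1 0 0 -3.5 0 0 0;1 0 0 -6 0 0 0;1 0 0 -7 0 0 0;1 0 0 -7.6 0 0 0;1 0 0 -7.6 0 0 0;1 0 0 -7.6 0 0 0'
```

```text
t: 11.75
eef_pos: [0.596, -0.228, 0.0789]
ee_rot: [3.14, 0.003, -3.057]
force: [0.3, 0.1, 0.3]
width: 0.0449
t 11.75 q [-0.06  0.42 -0.25 -0.   -0.89  0.15] pos [ 0.596  -0.228   0.0789] rot [ 3.140e+00  3.000e-03 -3.057e+00] F [0.3 0.1 0.3] w 0.0449
grey 13824 [327. 246.] [ 0.5943 -0.2279  0.0163  0.0852] 0.911
t: 12.55
eef_pos: [0.5969, -0.228, 0.0043]
ee_rot: [3.141, 0.006, -3.057]
force: [0.1, 0.1, 0.1]
width: 0.0872
```

```bash
python3 -m inch '1 -0.1 0 -0.4 0 0 0;1 -0.1 0 -0.4 0 0 0;1 -0.1 0 -0.4 0 0 0'
python3 - <<'E'
from h import *
s=st(); f=grab_frame('wrist'); save(f,'w4')
for m,cc,a in comps(grey(f),500):
    X=atz(f,cc,.0163); 
    if abs(X[0]-.594)<.05 and abs(X[1]+.229)<.06 : p,i=fit(f,m,angle_pts(),[X[0],X[1],0,.08],.0163); print('grey',a,cc.round(),p.round(4),round(i,3))
E
```

```text
t: 12.92
eef_pos: [0.5962, -0.228, 0.0006]
ee_rot: [3.141, 0.006, -3.056]
force: [1.5, -0.2, 2.0]
width: 0.0875
t 12.93 q [-0.06  0.51 -0.32 -0.   -0.73  0.15] pos [ 0.5962 -0.228   0.0006] rot [ 3.141  0.006 -3.056] F [ 1.5 -0.2  2. ] w 0.0875
grey 17244 [328. 256.] [ 0.5963 -0.2521  0.0163  0.0854] 0.697
grey 4476 [325. 376.] [ 0.5916 -0.1969  0.0163  0.0702] 0.379
```

```bash
python3 -m inch '0 0 0 0 0 0 0;0 0 0 0 0 0 0;0 0 0 0 0 0 0;0 0 0 0 0 0 0;0 0 0 0 0 0 0' 20; python3 -m inch '0 0 0 1 0 0 0;0 0 0 1.5 0 0 0; 0 0 0 1.5 0 0 0'
```

```text
t: 13.6
eef_pos: [0.5962, -0.228, 0.0005]
ee_rot: [3.141, 0.006, -3.057]
force: [-2.2, -1.2, 1.9]
width: 0.0543
t: 13.98
eef_pos: [0.5969, -0.2281, 0.0163]
ee_rot: [3.141, 0.008, -3.056]
force: [-0.3, 0.8, -0.9]
width: 0.0544
```

```bash
python3 -m inch '0 0 0 6 0 0 0;0 0 0 12 0 0 0;0 0 0 18 0 0 0;0 -0.2 6 18 0 0 -2;0 -0.4 12 18 0 0 -4;0 -0.6 18 18 0 0 -4;0 -0.7 24 18 0 0 -4;0 -0.7 30 18 0 0 -4;0 -0.7 36 18 0 0 -4;0 -0.7 36 18 0 0 -4;0 -0.7 36 14 0 0 -4;0 -0.7 36 12 0 0 -4' 25; python3 -m inch '0 0 0 0 0 0 0; 0 0 0 0 0 0 0'
python3 - <<'E'
from h import *
s=st(); f=grab_frame('wrist'); save(f,'w5')
E
```

```text
t: 15.48
eef_pos: [0.5887, 0.1314, 0.1344]
ee_rot: [3.141, 0.005, -3.126]
force: [0.3, -0.5, -1.2]
width: 0.054
t: 15.72
eef_pos: [0.5891, 0.1311, 0.1351]
ee_rot: [3.141, 0.006, -3.127]
force: [-0.1, 0.2, -0.8]
width: 0.0539
t 15.72 q [ 0.54  0.31 -0.28  0.   -0.97 -0.53] pos [0.5891 0.1311 0.1351] rot [ 3.141  0.006 -3.127] F [-0.1  0.2 -0.8] w 0.0539
```

View pics/w5.png

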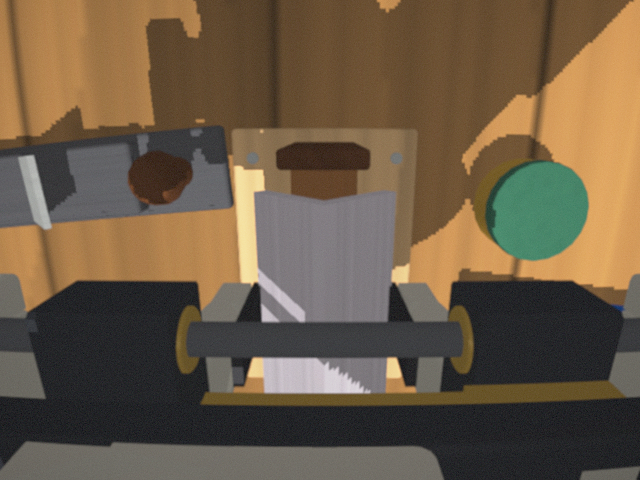

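The angle is held level and centred above the ridge, with the end stop at (323,155).

```bash
python3 -m inch '0 0.1 0.1 -4 0 0 0;0 0.1 0.1 -6 0 0 0;0 0.1 0.1 -7.2 0 0 0;0 0.1 0.1 -7.7 0 0 0;0 0.1 0.1 -7.7 0 0 0'; python3 -m inch '1 0 0 0 0 0 0;1 0 0 0 0 0 0;1 0 0 0 0 0 0;1 0 0 0 0 0 0;1 0 0 4 0 0 0;1 0 0 10 0 0 0;1 0 0 16 0 0 0;1 0 -3 16 0 0 0'
python3 - <<'E'
from h import *
s=st(); f=grab_frame('wrist')
for m,cc,a in comps(grey(f),500):
    X=atz(f,cc,.0722)
    if abs(X[0]-.59)<.05 and abs(X[1]-.13)<.05 : p,i=fit(f,m,angle_pts(),[X[0],X[1],0,.02],.0722); print('ridge',a,cc.round(),p.round(4),round(i,3))
fs=grab_frame('side'); save(fs,'s5',(270,150,430,270),5)
for m,cc,a in comps(grey(fs),150):
        X=atz(fs,cc,.0163)
        if .3<X[0]<.8 and -.6<X[1]<.1 and a<5000:
            p,i=fit(fs,m,angle_pts(),[X[0],X[1],0,None],.0163); print('grey',a,cc.round(),p.round(4),round(i,3))
E
```

```text
t: 16.4
eef_pos: [0.5908, 0.1324, 0.0591]
ee_rot: [3.141, 0.008, -3.127]
force: [0.4, 0.2, -1.9]
width: 0.0545
t: 17.4
eef_pos: [0.5937, 0.1042, 0.2251]
ee_rot: [3.137, 0.017, -3.124]
force: [0.1, 0.1, -1.3]
width: 0.0875
t 17.4 q [ 0.5   0.23 -0.17  0.   -1.15 -0.48] pos [0.5937 0.1042 0.2251] rot [ 3.137  0.017 -3.124] F [ 0.1  0.1 -1.3] w 0.0875
ridge 6167 [328. 255.] [0.5901 0.1343 0.0722 0.0216] 0.785
grey 575 [322. 320.] [ 0.4552 -0.2219  0.0163 -0.1687] 0.873
grey 717 [390. 350.] [ 0.5926 -0.3716  0.0163  0.2364] 0.9
grey 794 [332. 363.] [ 0.4377 -0.3751  0.0163 -0.2352] 0.897
```

View pics/s5.png

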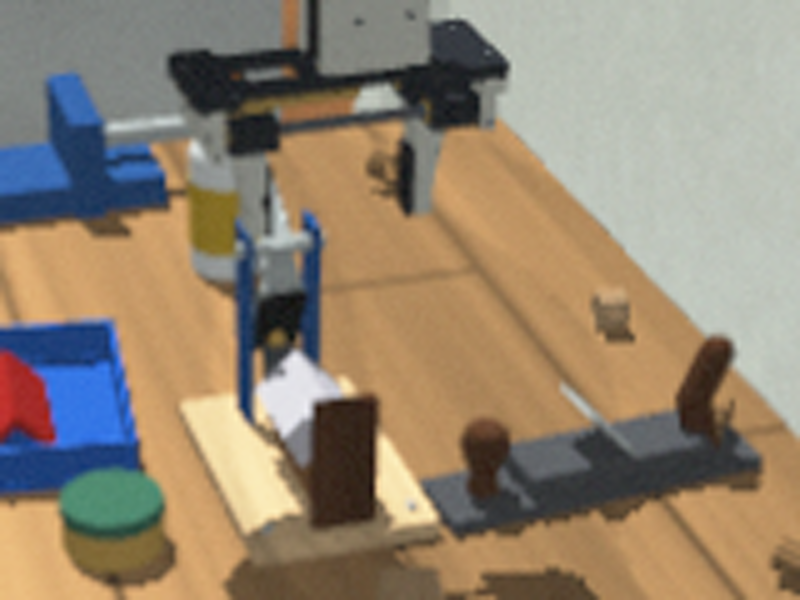

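The first angle sits nested on the ridge at crop (300,395), and the red one is in the tray. Next is the angle near (0.457,-0.222).

```bash
python3 -m inch '1 -2 -6 0 0 -1 -3;1 -4 -12 0 0 -1 -6;1 -7 -18 0 0 -1 -9;1 -10 -24 -3 0 -1 -10.5;1 -13.7 -29 -7 0 -1 -10.5;1 -13.7 -32.6 -11 0 -1 -10.5;1 -13.7 -32.6 -14.5 0 -1 -10.5;1 -13.7 -32.6 -14.5 0 -1 -10.5;1 -13.7 -32.6 -14.5 0 -1 -10.5'
cat > look.py <<'E'
from h import *
x,y,z=map(float,sys.argv[1:4]); yaw=float(sys.argv[4])
s=st(); f=grab_frame('wrist')
for m,cc,a in comps(grey(f),800):
    X=atz(f,cc,z)
    if abs(X[0]-x)<.05 and abs(X[1]-y)<.06:
        p,i=fit(f,m,angle_pts(),[X[0],X[1],0,yaw],z); print('fit',a,cc.round(),p.round(4),round(i,3))
        e=s['eef_pos']; print('shift cm',((p[:2]-e[:2])*100).round(2),'dyaw deg',round(np.degrees((p[3]-s['ee_rot'][2]+np.pi/2)%np.pi-np.pi/2),1))
E
python3 look.py .456 -.222 .0163 -.167
```

```text
t: 18.62
eef_pos: [0.4548, -0.2248, 0.0766]
ee_rot: [3.139, 0.028, 2.973]
force: [0.8, -0.1, -0.6]
width: 0.0875
t 18.62 q [-0.07  0.23 -0.57 -0.   -0.75 -0.1 ] pos [ 0.4548 -0.2248  0.0766] rot [3.139 0.028 2.973] F [ 0.8 -0.1 -0.6] w 0.0875
fit 1256 [358. 302.] [ 0.4586 -0.1993  0.0163 -0.1349] 0.181
shift cm [0.38 2.55] dyaw deg 1.9
```

```bash
python3 -m inch '1 0.1 0.3 -3 0 1.6 0;1 0.1 0.3 -5 0 1.6 0;1 0.1 0.3 -6.8 0 1.6 0;1 0.1 0.3 -7.5 0 1.6 0;1 0.1 0.3 -7.5 0 1.6 0'
```

```text
t: 19.3
eef_pos: [0.4573, -0.2212, 0.003]
ee_rot: [-3.14, 0.003, 2.974]
force: [-0.6, -0.1, -0.1]
width: 0.0877
```

```bash
python3 -m inch '1 0 0 -0.25 0 0 0;1 0 0 -0.25 0 0 0;0 0 0 -0.25 0 0 0;0 0 0 -0.25 0 0 0;0 0 0 -0.25 0 0 0;0 0 0 -0.25 0 0 0;0 0 0 -0.25 0 0 0' 25;  python3 -m inch '0 0 0 1 0 0 0;0 0 0 1.5 0 0 0; 0 0 0 1.5 0 0 0'
```

```text
t: 20.18
eef_pos: [0.4572, -0.2212, 0.0005]
ee_rot: [-3.14, 0.003, 2.974]
force: [-0.5, 0.4, 0.9]
width: 0.0543
t: 20.55
eef_pos: [0.4577, -0.2213, 0.0162]
ee_rot: [-3.14, 0.004, 2.974]
force: [0.2, -0.8, -1.8]
width: 0.0542
```

```bash
python3 -m inch '0 0 0 6 0 0 0;0 0 0 12 0 0 0;0 2 3 18 0 0 3;0 4 8 18 0 0 6;0 6 14 18 0 0 9;0 8 20 18 0 0 10.6;0 10 25 18 0 0 10.6;0 12 31 18 0 0 10.6;0 13.2 35.4 18 0 0 10.6;0 13.2 35.4 16 0 0 10.6;0 13.2 35.4 13 0 0 10.6;0 13.2 35.4 13 0 0 10.6' 25; python3 -m inch '0 0 0 0 0 0 0; 0 0 0 0 0 0 0'; python3 - <<'E'
from h import *
f=grab_frame('wrist');save(f,'w6')
E
```

```text
t: 22.05
eef_pos: [0.5879, 0.1321, 0.1437]
ee_rot: [-3.138, -0.001, -3.124]
force: [-0.1, -0.8, -0.5]
width: 0.0541
t: 22.3
eef_pos: [0.5883, 0.1322, 0.1448]
ee_rot: [-3.139, 0.001, -3.124]
force: [-0.0, 0.1, -0.4]
width: 0.0542
```

View pics/w6.png

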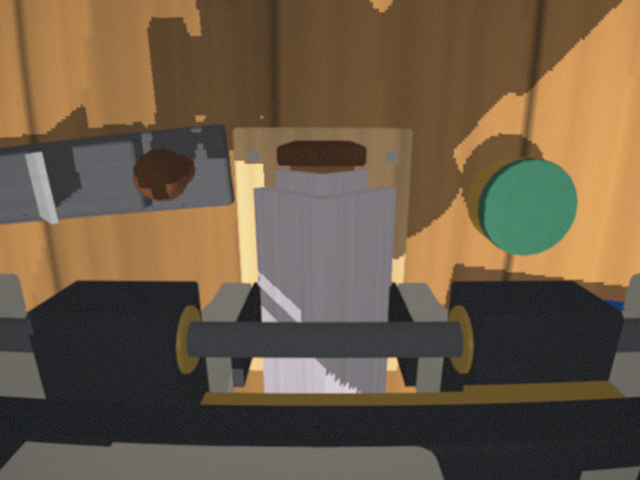

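The second angle is held over the first, aligned with it.

```bash
python3 -m inch '0 0.2 0 -4 0 0 0;0 0.2 0 -6 0 0 0;0 0.2 0 -7.2 0 0 0;0 0.2 0 -7.8 0 0 0;0 0.2 0 -7.8 0 0 0'; python3 -m inch '1 0 0 0 0 0 0;1 0 0 0 0 0 0;1 0 0 0 0 0 0;1 0 0 0 0 0 0;1 0 0 4 0 0 0;1 0 0 10 0 0 0;1 0 0 16 0 0 0;1 0 -3 16 0 0 0'
cat > chk.py <<'E'
from h import *
s=st(); fs=grab_frame('side')
for m,cc,a in comps(grey(fs),60):
    X=atz(fs,cc,.0163); Y=atz(fs,cc,.09)
    if .3<X[0]<.8 and -.6<X[1]<.0 and a<5000:
        p,i=fit(fs,m,angle_pts(),[X[0],X[1],0,None],.0163); print('grey',a,cc.round(),p.round(4),round(i,3))
    elif abs(Y[0]-.58)<.06 and abs(Y[1]-.13)<.08: print('stack',a,cc.round(1),Y.round(3))
for r in pinpoint('side','cap_mid')[:2]: print('cap',round(r['p'],2),atz(fs,r['location'],.0263).round(3))
E
python3 chk.py
```

```text
t: 22.98
eef_pos: [0.5906, 0.1323, 0.0672]
ee_rot: [-3.139, 0.001, -3.124]
force: [0.1, 0.7, -0.9]
width: 0.0546
t: 23.98
eef_pos: [0.5935, 0.104, 0.2332]
ee_rot: [3.141, 0.011, -3.121]
force: [0.2, -0.4, -1.5]
width: 0.0876
t 23.98 q [ 0.5   0.23 -0.16  0.   -1.18 -0.48] pos [0.5935 0.104  0.2332] rot [ 3.141  0.011 -3.121] F [ 0.2 -0.4 -1.5] w 0.0876
stack 238 [328.9 228. ] [0.572 0.116 0.09 ]
grey 714 [390. 350.] [ 0.5924 -0.3708  0.0163  0.232 ] 0.897
grey 795 [332. 363.] [ 0.4376 -0.3755  0.0163 -0.2241] 0.898
cap 0.7 [ 0.592 -0.09   0.026]
```

```bash
python3 -m inch '1 0 -6 0 0 0.6 3;1 0 -12 0 0 0.6 6;1 0.1 -18 0 0 0.6 9;1 0.1 -24 0 0 0.6 12.4;1 0.1 -30 -2 0 0.6 12.4;1 0.1 -36 -4 0 0.6 12.4;1 0.1 -42 -8 0 0.6 12.4;1 0.1 -47.4 -12 0 0.6 12.4;1 0.1 -47.4 -15.3 0 0.6 12.4;1 0.1 -47.4 -15.3 0 0.6 12.4;1 0.1 -47.4 -15.3 0 0.6 12.4'; python3 look.py .594 -.371 .0163 .236
```

```text
t: 25.45
eef_pos: [0.5923, -0.3729, 0.0766]
ee_rot: [-3.141, -0.007, -2.908]
force: [0.9, 0.6, 0.6]
width: 0.0878
t 25.45 q [-0.28  0.52 -0.1   0.01 -0.96  0.51] pos [ 0.5923 -0.3729  0.0766] rot [-3.141 -0.007 -2.908] F [0.9 0.6 0.6] w 0.0878
fit 13189 [320. 248.] [ 0.5935 -0.3691  0.0163  0.2374] 0.869
shift cm [0.11 0.39] dyaw deg 0.2
```

```bash
python3 -m inch '1 0.1 0.3 -3 0 -0.4 0;1 0.1 0.3 -5 0 -0.4 0;1 0.1 0.3 -6.8 0 -0.4 0;1 0.1 0.3 -7.4 0 -0.4 0;1 0.1 0.3 -7.4 0 -0.4 0'
```

```text
t: 26.12
eef_pos: [0.594, -0.3698, 0.0033]
ee_rot: [-3.138, 0.001, -2.908]
force: [-0.6, -0.1, -0.0]
width: 0.0877
```

```bash
python3 -m inch '1 0 0 -0.28 0 0 0;1 0 0 -0.28 0 0 0;0 0 0 -0.28 0 0 0;0 0 0 -0.28 0 0 0;0 0 0 -0.28 0 0 0;0 0 0 -0.28 0 0 0;0 0 0 -0.28 0 0 0' 25;  python3 -m inch '0 0 0 1 0 0 0;0 0 0 1.5 0 0 0; 0 0 0 1.5 0 0 0'
```

```text
t: 27.0
eef_pos: [0.594, -0.3698, 0.0005]
ee_rot: [-3.138, 0.001, -2.907]
force: [-0.3, -0.4, -0.1]
width: 0.0542
t: 27.38
eef_pos: [0.5945, -0.37, 0.0164]
ee_rot: [-3.138, 0.002, -2.907]
force: [0.7, 0.4, -1.3]
width: 0.0538
```

```bash
python3 -m inch '0 0 0 6 0 0 0;0 0 0 12 0 0 0;0 0 3 18 0 0 0;0 0 9 18 0 0 -3;0 -0.1 15 18 0 0 -6;0 -0.2 21 18 0 0 -9;0 -0.3 27 18 0 0 -12.4;0 -0.3 33 18 0 0 -12.4;0 -0.3 39 18 0 0 -12.4;0 -0.3 45 18 0 0 -12.4;0 -0.3 50.2 18 0 0 -12.4;0 -0.3 50.2 15 0 0 -12.4' 25; python3 -m inch '0 0 0 -1 0 0 0; 0 0 0 -1 0 0 0;0 0 0 -1 0 0 0'; python3 - <<'E'
from h import *
f=grab_frame('wrist');save(f,'w7')
E
```

```text
t: 28.88
eef_pos: [0.5929, 0.1363, 0.1682]
ee_rot: [-3.14, 0.007, -3.119]
force: [-0.4, -1.5, -2.0]
width: 0.054
t: 29.25
eef_pos: [0.5935, 0.1358, 0.1592]
ee_rot: [-3.14, 0.008, -3.12]
force: [-0.3, -0.3, -0.4]
width: 0.0545
```

View pics/w7.png

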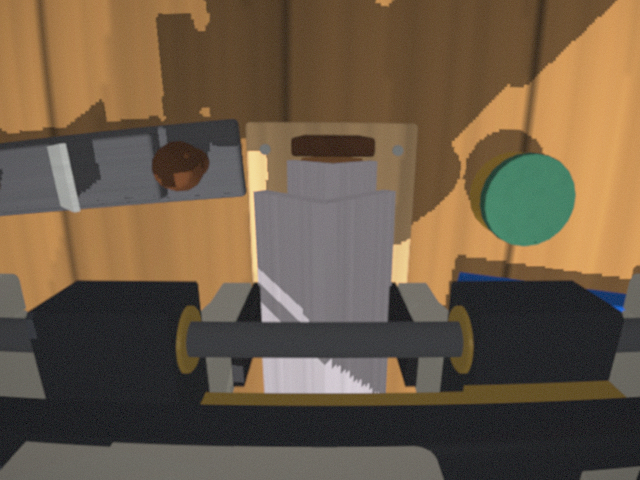

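```bash
python3 -m inch '0 -0.3 -0.35 -1 0 0.4 0;0 -0.3 -0.35 -4 0 0.4 0;0 -0.3 -0.35 -6 0 0.4 0;0 -0.3 -0.35 -7.7 0 0.4 0;0 -0.3 -0.35 -8.4 0 0.4 0;0 -0.3 -0.35 -8.4 0 0.4 0'; python3 -m inch '1 0 0 0 0 0 0;1 0 0 0 0 0 0;1 0 0 0 0 0 0;1 0 0 0 0 0 0;1 0 0 4 0 0 0;1 0 0 10 0 0 0;1 0 0 15 0 0 0;1 0 -3 15 0 0 0'; python3 chk.py
```

```text
t: 30.05
eef_pos: [0.5906, 0.1322, 0.0752]
ee_rot: [-3.14, 0.001, -3.12]
force: [1.0, -0.1, -0.9]
width: 0.0542
t: 31.05
eef_pos: [0.593, 0.1038, 0.2303]
ee_rot: [3.14, 0.009, -3.118]
force: [0.7, -0.1, -2.2]
width: 0.0876
t 31.05 q [ 0.5   0.23 -0.16  0.   -1.17 -0.48] pos [0.593  0.1038 0.2303] rot [ 3.14   0.009 -3.118] F [ 0.7 -0.1 -2.2] w 0.0876
stack 280 [328.9 226.5] [0.575 0.125 0.09 ]
grey 795 [332. 363.] [ 0.4376 -0.3755  0.0163 -0.2241] 0.898
```

```bash
python3 - <<'E'
from h import *
for c in ('top','side'):
    f=grab_frame(c); h=cv2.cvtColor(f['pixels'],cv2.COLOR_RGB2HSV)
    for r in pinpoint(c,'tape')[:1]: print(c,r['p'],np.round(r['location']),atz(f,r['location'],0).round(3))
    y=(h[...,0]>22)&(h[...,0]<34)&(h[...,1]>180)&(h[...,2]>80)
    for m,cc,a in comps(y,100):
        ys,xs=np.nonzero(m); b=cv2.boxPoints(cv2.minAreaRect(np.c_[xs,ys].astype(np.float32))); print(a,cc.round(),[atz(f,q,.065)[:2].round(3) for q in b])
E
```

```text
side 0.82 [272. 381.] [ 0.29  -0.383  0.   ]
190 [269. 376.] [array([ 0.258, -0.397]), array([ 0.315, -0.386]), array([ 0.319, -0.45 ]), array([ 0.264, -0.459])]
```

```bash
python3 -m inch '1 -2 -6 0 0 0.5 -3;1 -4 -12 0 0 0.5 -6;1 -6 -18 0 0 0.5 -9;1 -8 -23 0 0 0.5 -12;1 -10 -29 0 0 0.5 -14.6;1 -12 -35 -2 0 0.5 -14.6;1 -14 -41 -5 0 0.5 -14.6;1 -15.3 -47.7 -10 0 0.5 -14.6;1 -15.3 -47.7 -15 0 0.5 -14.6;1 -15.3 -47.7 -15 0 0.5 -14.6;1 -15.3 -47.7 -15 0 0.5 -14.6'; python3 look.py .438 -.375 .0163 -.232
```

```text
t: 32.72
eef_pos: [0.4375, -0.3745, 0.0743]
ee_rot: [-3.139, -0.01, 2.908]
force: [-0.3, -0.0, 0.5]
width: 0.0877
t 32.73 q [-0.37  0.35 -0.4   0.01 -0.84  0.13] pos [ 0.4375 -0.3745  0.0743] rot [-3.139 -0.01   2.908] F [-0.3 -0.   0.5] w 0.0877
fit 13576 [323. 246.] [ 0.4377 -0.3738  0.0163 -0.2327] 0.872
shift cm [0.02 0.07] dyaw deg 0.0
```

```bash
python3 -m inch '1 0.1 0 -3 0 -0.6 0;1 0.1 0 -5 0 -0.6 0;1 0.1 0 -6.6 0 -0.6 0;1 0.1 0 -7.2 0 -0.6 0;1 0.1 0 -7.2 0 -0.6 0'
```

```text
t: 33.4
eef_pos: [0.44, -0.3744, 0.0041]
ee_rot: [-3.141, 0.003, 2.91]
force: [-0.0, -0.4, -0.2]
width: 0.0877
```

```bash
python3 -m inch '1 -0.1 0 -0.36 0 0 0;1 -0.1 0 -0.36 0 0 0;0 -0.1 0 -0.36 0 0 0;0 -0.1 0 -0.36 0 0 0;0 -0.1 0 -0.36 0 0 0;0 -0.1 0 -0.36 0 0 0;0 -0.1 0 -0.36 0 0 0' 25;  python3 -m inch '0 0 0 1 0 0 0;0 0 0 1.5 0 0 0; 0 0 0 1.5 0 0 0'
```

```text
t: 34.28
eef_pos: [0.439, -0.3744, 0.0005]
ee_rot: [-3.141, 0.003, 2.91]
force: [-0.0, -0.1, 0.5]
width: 0.0544
t: 34.65
eef_pos: [0.4394, -0.3746, 0.0163]
ee_rot: [-3.14, 0.004, 2.91]
force: [-0.2, -0.1, -2.7]
width: 0.0539
```

```bash
python3 -m inch '0 0 0 6 0 0 0;0 0 0 12 0 0 0;0 1 3 18 0 0 0;0 3 9 18 0 0 3;0 5 14 18 0 0 6;0 7 19 18 0 0 9;0 9 24 18 0 0 12;0 11 29 18 0 0 14.3;0 12 34 18 0 0 14.3;0 13 39 18 0 0 14.3;0 14 44 18 0 0 14.3;0 14.8 48 18 0 0 14.3' 25; python3 -m inch '0 0.5 2 0 0 0 0;0 0.5 2 -2 0 0 0; 0 0.5 2 -3 0 0 0;0 0.5 2 -3 0 0 0'; python3 - <<'E'
from h import *
f=grab_frame('wrist');save(f,'w8')
E
```

```text
t: 36.15
eef_pos: [0.5873, 0.1074, 0.1961]
ee_rot: [-3.141, 0.004, -3.123]
force: [1.3, -0.6, -1.1]
width: 0.0543
t: 36.65
eef_pos: [0.5918, 0.1266, 0.1653]
ee_rot: [-3.14, 0.002, -3.124]
force: [-0.3, -0.2, -1.4]
width: 0.0544
```

```bash
python3 -m inch '0 -0.15 0.55 0 0 0 0;0 -0.15 0.55 -3 0 0 0;0 -0.15 0.55 -5 0 0 0;0 -0.15 0.55 -7 0 0 0;0 -0.15 0.55 -8.1 0 0 0;0 -0.15 0.55 -8.1 0 0 0'; python3 -m inch '1 0 0 0 0 0 0;1 0 0 0 0 0 0;1 0 0 0 0 0 0;1 0 0 0 0 0 0;1 0 0 4 0 0 0;1 0 0 10 0 0 0;1 0 -5 15 0 0 0;1 0 -11 15 0 0 0'; python3 chk.py; python3 - <<'E'
from h import *
f=grab_frame('side'); save(f,'s9',(270,170,430,290),5)
f=grab_frame('wrist'); save(f,'w9')
E
```

```text
t: 37.45
eef_pos: [0.5907, 0.1322, 0.0848]
ee_rot: [-3.14, 0.003, -3.124]
force: [-0.7, -0.4, -1.3]
width: 0.054
t: 38.45
eef_pos: [0.5926, 0.026, 0.2389]
ee_rot: [-3.141, 0.01, -3.121]
force: [1.2, -1.1, -0.3]
width: 0.0874
t 38.45 q [ 0.38  0.21 -0.17  0.   -1.18 -0.36] pos [0.5926 0.026  0.2389] rot [-3.141  0.01  -3.121] F [ 1.2 -1.1 -0.3] w 0.0874
stack 343 [329.4 225.8] [0.578 0.129 0.09 ]
cap 0.81 [ 0.58  -0.089  0.026]
```

View pics/s9.png

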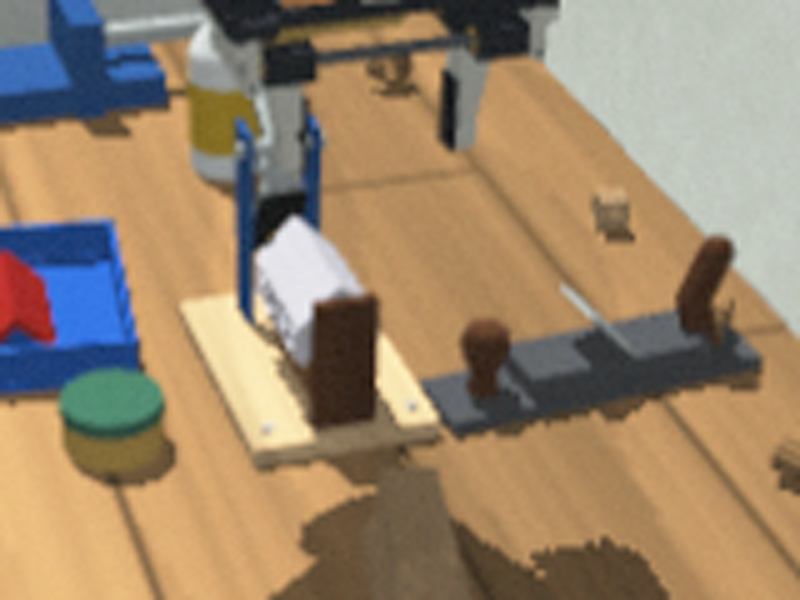

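View pics/w9.png

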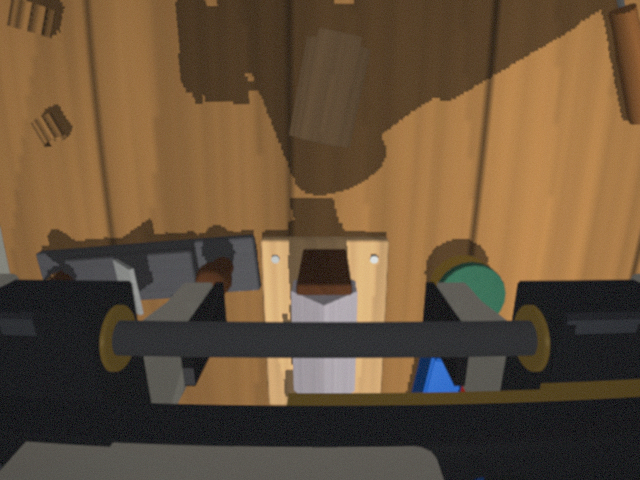

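The stack of four looks nested and the bench is clear of aluminium. The cap shows at wrist (327,88); I'll measure it from closer.

```bash
python3 -m inch '1 0 -4 -4 0 0.5 -6;1 0 -8 -7 0 0.5 -12;1 -0.2 -11 -7 0 0.5 -14;1 -0.2 -11 -7 0 0.5 -14'; cat > cap.py <<'E'
from h import *
s=st()
for c in ('wrist','side'):
    f=grab_frame(c)
    for r in regions_of(c,'cap_mid')[:1]:
        m=r['pixels'];ys,xs=np.nonzero(m); X=atz(f,[xs.mean(),ys.mean()],.03)
        p,i=fit(f,m,cap_pts(),[X[0],X[1],0,-.22],.0263); print(c,'cap',round(r['p'],2),m.sum(),p.round(4),round(i,3))
        e=s['eef_pos']; print('shift cm',((p[:2]-e[:2])*100).round(2),'dyaw deg',round(np.degrees((p[3]-s['ee_rot'][2]+np.pi/2)%np.pi-np.pi/2),1))
E
python3 cap.py
```

```text
t: 39.15
eef_pos: [0.5882, -0.0863, 0.1639]
ee_rot: [-3.138, -0.007, 2.911]
force: [0.1, 0.6, 0.6]
width: 0.0871
t 39.15 q [ 0.18  0.28 -0.25  0.   -1.05 -0.41] pos [ 0.5882 -0.0863  0.1639] rot [-3.138 -0.007  2.911] F [0.1 0.6 0.6] w 0.0871
wrist cap 0.61 8659 [ 0.5887 -0.0831  0.0263 -0.1896] 0.949
shift cm [0.04 0.32] dyaw deg 2.3
side cap 0.75 505 [ 0.5894 -0.0798  0.0263 -0.2297] 0.84
shift cm [0.12 0.65] dyaw deg 0.0
```

```bash
python3 -m inch '1 0.1 0.35 -4 0 -0.4 1;1 0.1 0.35 -8 0 -0.4 1;1 0.1 0.35 -12 0 -0.4 1;1 0.1 0.35 -13.5 0 -0.4 1;1 0.1 0.35 -13.5 0 -0.4 1;0 0.1 0.35 -13.5 0 -0.4 1;0 0.1 0.35 -13.5 0 -0.4 1;0 0.1 0.35 -13.5 0 -0.4 1;0 0.1 0.35 -13.5 0 -0.4 1;0 0.1 0.35 -13.5 0 -0.4 1;0 0.1 0.35 -13.5 0 -0.4 1' 25;  python3 -m inch '0 0 0 1 0 0 0;0 0 0 1.5 0 0 0; 0 0 0 1.5 0 0 0'
```

```text
t: 40.72
eef_pos: [0.5899, -0.0808, 0.0301]
ee_rot: [-3.141, 0.002, 2.932]
force: [-0.1, -0.8, 1.7]
width: 0.0358
t: 41.1
eef_pos: [0.5903, -0.0808, 0.0458]
ee_rot: [-3.141, 0.003, 2.932]
force: [-0.4, -0.2, -1.9]
width: 0.0358
```

```bash
python3 -m inch '0 0 0 6 0 0 0;0 0 0 12 0 0 3;0 0 4 16 0 0 6;0 0 10 16 0 0 9;0 0 16 16 0 0 13;0 0 21.4 16 0 0 13;0 0 21.4 16 0 0 13;0 0 21.4 14 0 0 13;0 0 21.4 13 0 0 13'; python3 -m inch '0 0 0 0 0 0 0;0 0 0 0 0 0 0'; python3 - <<'E'
from h import *
f=grab_frame('wrist');save(f,'w10')
E
```

```text
t: 42.22
eef_pos: [0.5895, 0.1326, 0.1745]
ee_rot: [-3.141, 0.001, -3.125]
force: [-0.2, -0.8, -2.1]
width: 0.0359
t: 42.48
eef_pos: [0.5898, 0.1321, 0.1749]
ee_rot: [-3.141, 0.002, -3.126]
force: [-0.4, -0.2, -1.5]
width: 0.0359
```

View pics/w10.png

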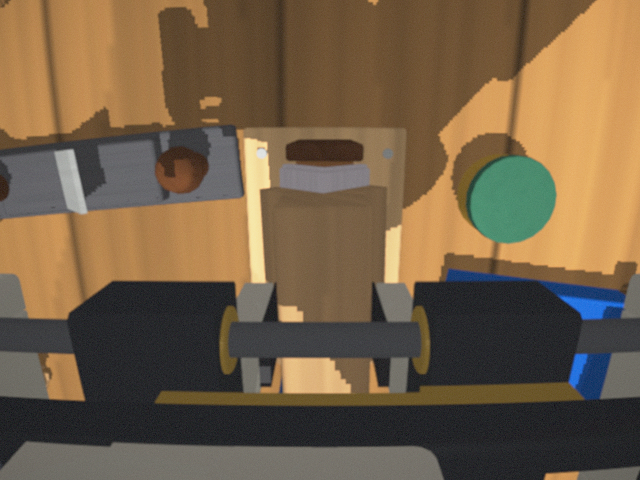

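The cap is aligned over the stack, with about 20 px of angle showing at its stop end. I'll lower it gently and watch the force.

```bash
python3 -m inch '0 0.05 0 -2.5 0 0 0;0 0.05 0 -4 0 0 0;0 0.05 0 -4.7 0 0 0;0 0.05 0 -5.1 0 0 0;0 0.05 0 -5.1 0 0 0'
```

```text
t: 43.15
eef_pos: [0.5906, 0.1323, 0.1244]
ee_rot: [-3.141, 0.002, -3.125]
force: [0.2, -1.1, -1.7]
width: 0.0362
```

```bash
python3 -m inch '0 0 0 -0.15 0 0 0;0 0 0 -0.25 0 0 0;0 0 0 -0.3 0 0 0'; python3 -m inch '1 0 0 0 0 0 0;1 0 0 0 0 0 0;1 0 0 0 0 0 0;1 0 0 0 0 0 0;1 0 0 4 0 0 0;1 0 -3 9 0 0 0;1 0 -9 14 0 0 0;1 0 -15 14 0 0 0'; python3 - <<'E'
from h import *
st(); f=grab_frame('side'); save(f,'s11',(270,150,430,270),5)
fw=grab_frame('wrist'); 
for c,ff in (('side',f),('wrist',fw)):
    for n,z in (('paddle',.209),('cap_mid',.1177),('rack',0)):
        for r in pinpoint(c,n)[:1]: print(c,n,round(r['p'],2),np.round(r['location']),atz(ff,r['location'],z).round(4))
E
```

```text
t: 43.52
eef_pos: [0.5907, 0.1324, 0.122]
ee_rot: [-3.141, 0.003, -3.125]
force: [-2.8, 1.5, 6.2]
width: 0.0357
t: 44.52
eef_pos: [0.5922, -0.0079, 0.2642]
ee_rot: [3.141, 0.009, -3.123]
force: [1.3, 0.4, -1.1]
width: 0.0876
t 44.52 q [ 0.32  0.2  -0.13  0.   -1.24 -0.3 ] pos [ 0.5922 -0.0079  0.2642] rot [ 3.141  0.009 -3.123] F [ 1.3  0.4 -1.1] w 0.0876
side paddle 0.52 [316. 176.] [0.5718 0.2781 0.209 ]
side cap_mid 0.74 [333. 218.] [0.5893 0.1288 0.1177]
side rack 0.72 [329. 248.] [0.578 0.135 0.   ]
wrist cap_mid 0.58 [324. 382.] [0.5896 0.1329 0.1177]
wrist rack 0.86 [324. 318.] [0.5903 0.1292 0.    ]
```

View pics/s11.png

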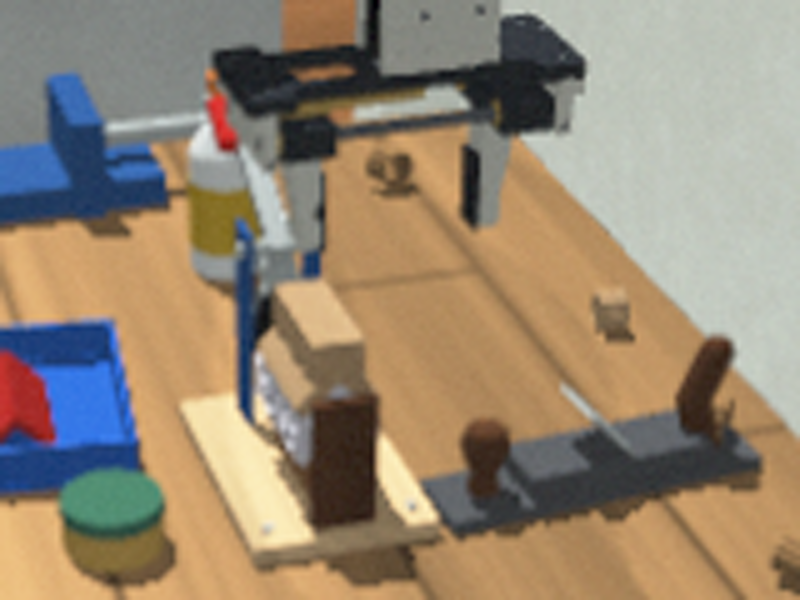

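The cap is seated on the stack; contact at TCP z = 0.122 m fits the expected 0.121 m. Now the clamp lever.

```bash
python3 -m inch '0 0 5 3 0 0.5 0;0 -0.1 11 3 0 0.5 0;0 -0.3 17 3 0 0.5 0;0 -0.5 23 3 0 0.5 0;0 -0.6 29 3 0 0.5 0;0 -0.6 32.4 3 0 0.5 0;0 -0.6 32.4 0 0 0.5 0;0 -0.6 32.4 -1.5 0 0.5 0;0 -0.6 32.4 -1.5 0 0.5 0' 20; python3 - <<'E'
from h import *
st(); f=grab_frame('side'); save(f,'s12',(270,110,430,230),5)
f=grab_frame('wrist')
for r in pinpoint('wrist','paddle')[:1]: print(round(r['p'],2),np.round(r['location']),atz(f,r['location'],.209).round(4))
for m,cc,a in comps(red(f),300): print(a,cc.round(),atz(f,cc,.209).round(4))
E
```

```text
t: 46.05
eef_pos: [0.5839, 0.3173, 0.2436]
ee_rot: [-3.139, -0.009, -3.123]
force: [0.4, -0.1, 0.4]
width: 0.0041
t 46.05 q [ 0.79  0.34  0.02 -0.   -1.26 -0.77] pos [0.5839 0.3173 0.2436] rot [-3.139 -0.009 -3.123] F [ 0.4 -0.1  0.4] w 0.0041
0.78 [315. 256.] [0.5889 0.3076 0.209 ]
5292 [501. 166.] [0.4972 0.2593 0.209 ]
5185 [318. 252.] [0.5873 0.3056 0.209 ]
```

View pics/s12.png

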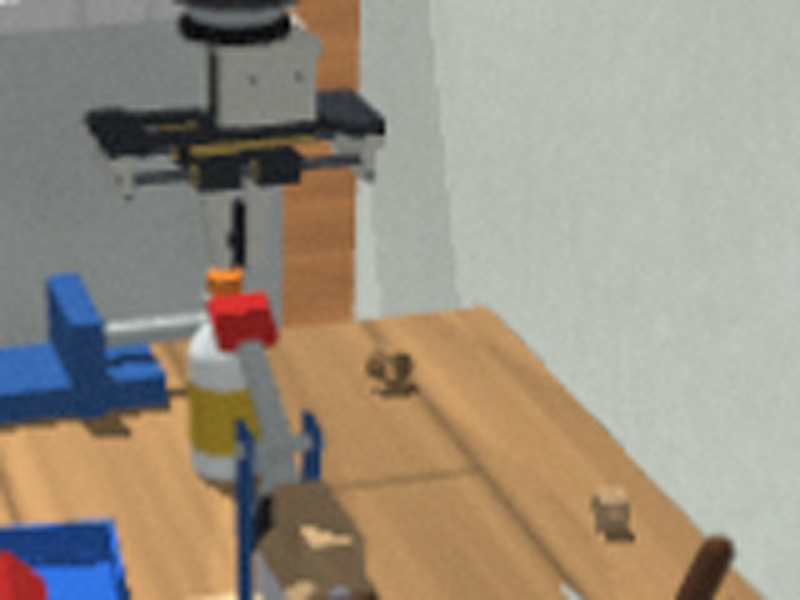

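```bash
python3 -m inch '0 0.3 -0.3 -2 0 -0.4 0;0 0.3 -0.3 -3.5 0 -0.4 0;0 0.3 -0.3 -4.5 0 -0.4 0;0 0.3 -0.3 -5.5 0 -0.4 0'; python3 -m inch '0 0 0 -1 0 0 0;0 0 0 -2 0 0 0;0 0 0 -2 0 0 0'
```

```text
t: 46.7
eef_pos: [0.5889, 0.3149, 0.192]
ee_rot: [3.14, 0.004, -3.124]
force: [0.2, 1.1, 2.6]
width: 0.0005
t: 47.08
eef_pos: [0.5881, 0.3144, 0.1704]
ee_rot: [-3.141, 0.001, -3.124]
force: [-0.1, 0.4, -0.1]
width: 0.0004
```

```bash
python3 -m inch '0 0 0 -0.6 0 0 0;0 0 0 -1 0 0 0;0 0 0 -1.2 0 0 0;0 0 0 -1.2 0 0 0'; python3 -m inch '0 0 0 5 0 0 0;0 0 0 10 0 0 0;0 0 -6 14 0 0 0;0 0 -12 14 0 0 0;0 0 -18 14 0 0 0;0 0 -24 14 0 0 0;0 0 -30 14 0 0 0;0 0 -36 14 0 0 0;0 0 -36 14 0 0 0'; python3 - <<'E'
from h import *
st(); f=grab_frame('side'); save(f,'s13',(270,150,430,270),5)
for r in pinpoint('side','paddle')[:1]: print(round(r['p'],2),np.round(r['location']),atz(f,r['location'],.158).round(4))
for c in ('side','top'):
    f=grab_frame(c)
    for m,cc,a in comps(red(f),60): print(c,a,cc.round(),atz(f,cc,.158).round(3))
    r=pinpoint(c,'cap_mid')
    if r: print('cap',atz(f,r[0]['location'],.1177).round(4))
E
```

```text
t: 47.58
eef_pos: [0.5882, 0.3144, 0.1586]
ee_rot: [-3.141, 0.002, -3.124]
force: [-0.2, -0.7, -0.8]
width: 0.0003
t: 48.7
eef_pos: [0.5879, -0.0493, 0.2989]
ee_rot: [-3.141, 0.002, -3.129]
force: [-0.2, 0.2, -1.0]
width: 0.0006
t 48.7 q [ 0.25  0.18 -0.07  0.   -1.32 -0.24] pos [ 0.5879 -0.0493  0.2989] rot [-3.141e+00  2.000e-03 -3.129e+00] F [-0.2  0.2 -1. ] w 0.0006
0.63 [317. 186.] [0.5801 0.2982 0.158 ]
side 65 [317. 185.] [0.583 0.31  0.158]
side 206 [272. 230.] [0.372 0.038 0.158]
cap [ 0.455  -0.6275  0.1177]
top 100 [197. 198.] [0.585 0.335 0.158]
cap [0.6061 0.1242 0.1177]
```

View pics/s13.png

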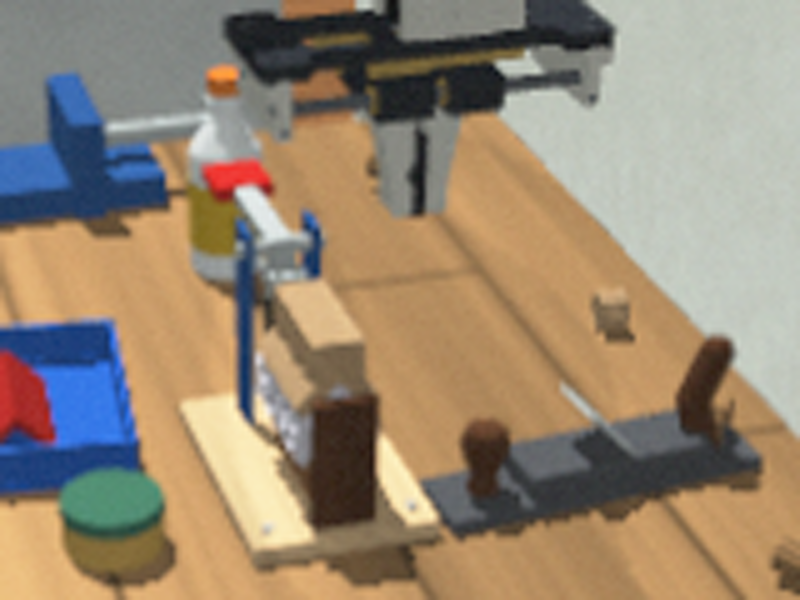

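The lever stays down with the paddle level at crop (238,180), and the stack, cap and red angle are in place. The gripper is clear, so I'm handing in.

```bash
python3 -c "
from station import arm,telemetry
print(arm.job_done(), telemetry.get_state()['t'])"
```

```text
the job is handed in; nothing more can be done
the job is handed in; nothing more can be done
```

I handed the job in at about 49 s. The red angle is in the blue tray, and all four aluminium angles found on the bench are nested on the ridge. The cap is seated on top, and the clamp lever is down and holding by itself.

**Passed checks:**
- The last side picture shows the stack and cap aligned on the ridge and the red angle in the tray. The plane and tin, also in view, look unmoved. I took no final measurement of the other tools.
- The cap made contact at a tool height of 0.122 m, against 0.121 m expected for four fully nested angles.
- The lever resistance was gone by about 0.17 m. After I let go, the paddle still showed level.

**Failed or disagreeing checks:**
- My first grip on the first angle slipped because the fingers were a few mm too high. A lower grip worked.
- The final network readings for the cap were not usable. The side view returned a false hit far from the rack. The top view was about 16 mm off in x while the gripper was near the view. I relied on the picture and the earlier close readings, which put the cap within about 3 mm of the ridge middle.

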